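Sort the tape and label rolls into the roll box and shut its cover

ROBOT

A 6-joint arm with a two-finger parallel gripper is mounted at the origin on a cart in front of the work surface, level with it; the furniture and walls round the work are solid. World frame = base frame: x ahead of the robot, y to its left, z up, the work surface at z = 0. Lengths are in m, angles in degrees, forces in N, time in s.
With the tool pointing down it reaches from about 0.35 to 0.875 m from the base axis. Payload 4.2 kg.
Tool frame: the origin (TCP) lies on the centre line of the jaws, within the pads' length; the fingertips stand ahead of it and the grasp point (between the pads) lies 11 mm behind it (arm.tcp_to_tips is the z of the fingertips in the tool frame, in m); z points along the fingers, y is the line along which they close (so a half turn about z gives the same grasp; the last joint's range is limited). The gripper opens to 87 mm and grips with 3 to 60 N. Pads are 19 mm wide; open, the fingers measure 117 mm over their backs; the gripper's body (75 mm by 190 mm) begins 51 mm behind the grasp point.
Start: joints at [81.165, 22.042, 0.453, 0, -68.411, -14.817], TCP at [0.251, 0.572, 0.231] pointing down, gripper open.
Joint ranges: [-179.83, 179.83], [-69.29, 118.12], [-61.27, 80.66], [-181.25, 117.63], [-171.15, -9.14], [-177.46, 177.46]. Speed limits (degrees/s): [159.86, 159.86, 180, 180, 180, 180].

INTERFACE

Orientations are given as a 3x3 rotation matrix whose columns are the frame's x, y, z axes.
In Python, from cell import get_obs, optics, workorder, arm gives the robot as it stands.
- The arm moves only by the tool apply_moves, never from a script. Its argument "series" is a list that holds one entry, the list of rows, each a list of 6 numbers: the shift along the tool's x, y, z in m, then the turn, a rotation vector about the tool's x, y, z in rad. In form: [[[tx, ty, tz, ax, ay, az], ...]]. A call has 1 to 10 rows; each row is the pose to reach, as a shift and turn from the pose commanded when the call began, along the tool's axes at that moment; what a row does not reach only later rows make up. A row lasts 1/12 s, in which the tool goes at most 41.7 mm and 7.16 degrees, less where a joint would pass 70% of its speed; a pose out of reach is approached as far as the arm can. A call with a gripper value outside its range is refused whole. "gripper" is the closure, from -1 (fully open) to 1 (shut), set as the call begins (left out, the last holds). The fingers move at their own pace and stop on an object; "grip_force" is the grip in N (left out, the last holds). Time passes only in rows, so rows that repeat a pose let the fingers close. It gives the time, the measured TCP pose, the force, the opening and the grip force at its end, in the units of the state.
- get_obs(): the state, without advancing time (a new reading comes with each control period).
- optics.grab_frame(name): name is "scene" or "top" or "wrist"; returns a dict with "frame" (400x640x3 uint8, blue, green, red), "fx", "fy", "cx", "cy" (pixels), "extrinsics" (4x4, takes a point from world to camera coordinates). Camera axes: x right, y up, looking along -z (the intrinsics and any distortion apply to the point x, -y, -z); pixel columns grow to the right and rows downward; lengths in m; the calibration is good to about 2 mm. A picture is of the moment at which its call begins. There is no depth.
- workorder.hand_in(): hands the job in; it is judged then, once.
The state is a dict: "t": time; "joint_pos": joint angles; "dq": joint speeds; "tau": joint torques, N m; "tcp_pos": TCP position; "ee_rot": TCP orientation; "contact_force": force on the tool from outside, world axes, zero at the start; "wrist_torque": the same for the moment, N m; "finger_gap": opening from 0.0 (shut) to 1.0 (fully open); "gripper_force": force on a finger pad.
Only numpy, scipy, OpenCV 4.12 (cv2) and the standard library are available. Lean on these libraries where they do the work, as an engineer would, in place of code of your own. Each camera call takes 0.05 s, during which the arm holds its last target. There are 200 camera calls.

TASK

Put the loose rolls away in the two-bay roll box: slide both white label rolls into the white-lined bay and the brown packing tape into the brown-lined bay with the tape roll that is already there, all standing flat and fully inside. Then swing the grey cover down, press it fully home so that its catch snaps, and give the handle a gentle tug upward to check that the catch has held; if it gives, press it shut again. Leave the other things on the bench alone.

Things in the scene. Friction and masses are not known exactly. Their poses are not given: they have to be found in the camera images.
- roll_box: grey steel box screwed to the bench, 215 mm long (x), 242 wide (y), 76 high, walls 3 mm. Origin: centre of its underside, on the bench. Open front (mouth) on its -x side; back wall's inner face at x = +104 mm. A 4 mm divider along y = 0, 66 mm high, makes two bays 116 mm wide and 208 mm deep, centred on y = +60 and -60 mm; two rolls fit in each, one behind the other. No floor sill: rolls slide in.
- mouth (a point): middle of the box's mouth at bench height (box x = -107 mm, y = 0). The divider ends here in a round 10 mm nose. The outer side walls end in 40 mm high guide lips that flare outward by 12 mm from here to 26 mm in front.
- liner_white: white liner of one of the two bays (which bay it is changes from start to start): floor sheet 206 x 113 mm, under 1.5 mm thick, with an upturned back 60 mm high. Origin: centre of the bay on the bench, axes parallel to those of the box (mouth on its -x side).
- liner_brown: brown liner of the other bay, same form, origin and axes.
- tape_stored: brown tape roll, 95 mm diameter, 51 mm high, that already stands at the back of the brown-lined bay. Origin: centre of its underside.
- tape_roll: roll of brown packing tape flat on the bench, 101 mm diameter, 49 mm high, 0.2 kg. Origin: centre of its underside. Too wide to grasp, and its core takes no finger: push it low on its side, best with the two fingers held apart as a cradle.
- label_roll_a: white label roll standing on its flat end, 100 mm diameter, 67 mm high, 0.35 kg; else as the tape roll.
- label_roll_b: white label roll standing on its flat end, 96 mm diameter, 63 mm high, 0.3 kg; else as the tape roll.
- cover (a joint): hinge of the grey cover with dark frame (220 mm from hinge to front edge, 250 mm wide), rad: 0 = fully shut, 1.57 = upright over the back of the box. Stiff: it stays where it is left; 1 to 3 N at its front edge swings it. A 36 mm apron under the front edge closes the mouth, so it cannot shut on a roll that sticks out. Latched, it has play from 0 to about 0.02 rad, taken up by a tug of 3 to 4 N.
- catch (a point): white spring roller of the snap catch, on the outside of the box's -y side wall (the catch stands out 28 mm), 50 mm above the bench. A tongue on the cover snaps past it: it resists from about 0.10 rad, takes about 7 N down at the cover's front edge to pass, and then needs about 12 N upward at the handle to let go.
- cover_hinge (a point): middle of the cover's hinge axis (which runs along the box's y), at box x = +108, y = 0, z = 78 mm.
- cover_handle (a point): middle of the handle on the cover's outside: round black bar 10 mm thick, 80 mm long along the box's y, on two posts, 28 mm clear above the panel's face (centre), 185 mm from the hinge axis along the panel and 31 mm beyond it at right angles. When shut the bar is 109 mm above the bench.
- cover_edge (a point): middle of the cover's front frame strip (16 mm wide), on its outer face, 212 mm from the hinge axis along the panel and 6 mm beyond it: where to press. The grey panel's outer face is 3 mm lower. When shut this point is 84 mm above the bench.
- water_bottle: bystander: clear bottle with blue cap, 65 mm diameter, 214 mm high. Leave it alone.
- notebook: bystander: red notebook, 148 x 108 x 12 mm. Leave it alone.
- carton: bystander: small grey-white carton, 67 x 94 x 43 mm. Leave it alone.
- printer_front (a point): foot of the middle of the front face of the grey and green label printer, a fixed obstacle beyond the rolls. The face is 200 mm wide and 90 mm high and runs from 0.05 m nearer the robot and 0.08 m to the left of this point to as much farther and to the right; its raised lid behind reaches 0.27 m up. Keep the gripper clear of it.

How it is judged (in metres and radians):
On the way, in this order (a step that is already met when the one before it is completed fails the run):
1. both label rolls fully inside the white-lined bay and both tape rolls fully inside the brown-lined bay, with the cover still open (x of label_roll_a in the frame of liner_white between -0.059 and 0.065 m and y of label_roll_a in the frame of liner_white between -0.02 and 0.02 m and height (world z) of each of label_roll_a, label_roll_b, tape_roll, tape_stored below 0.008 m and angle between each of label_roll_a, label_roll_b, tape_roll, tape_stored's own z axis and vertical below 0.1 rad and x of label_roll_b in the frame of liner_white between -0.061 and 0.065 m and y of label_roll_b in the frame of liner_white between -0.02 and 0.02 m and x of tape_roll in the frame of liner_brown between -0.0585 and 0.065 m and y of tape_roll in the frame of liner_brown between -0.02 and 0.02 m and x of tape_stored in the frame of liner_brown between -0.0615 and 0.065 m and y of tape_stored in the frame of liner_brown between -0.02 and 0.02 m and value of joint cover above 0.15 rad), for 0.2 s.
2. cover pressed fully shut, past its catch (value of joint cover below 0.007 rad), for 0.1 s.
3. cover tugged upward by the fingers to the end of its play, the catch holding (value of joint cover between 0.009 and 0.05 rad and contact force between the fingers and cover above 1 N), for 0.2 s.
At the end, for the whole second after the job is handed in: both label rolls stand flat (within 0.1 rad) and fully inside the white-lined bay, the tape roll and the stored tape roll in the brown-lined bay, all at rest, and the cover is latched (below 0.035 rad) (x of label_roll_a in the frame of liner_white between -0.059 and 0.065 m and y of label_roll_a in the frame of liner_white between -0.02 and 0.02 m and height (world z) of each of label_roll_a, label_roll_b, tape_roll, tape_stored below 0.008 m and angle between each of label_roll_a, label_roll_b, tape_roll, tape_stored's own z axis and vertical below 0.1 rad and x of label_roll_b in the frame of liner_white between -0.061 and 0.065 m and y of label_roll_b in the frame of liner_white between -0.02 and 0.02 m and x of tape_roll in the frame of liner_brown between -0.0585 and 0.065 m and y of tape_roll in the frame of liner_brown between -0.02 and 0.02 m and x of tape_stored in the frame of liner_brown between -0.0615 and 0.065 m and y of tape_stored in the frame of liner_brown between -0.02 and 0.02 m and value of joint cover below 0.035 rad and linear speed of each of label_roll_a, label_roll_b, tape_roll, tape_stored below 0.01 m/s); the robot touches nothing.
It fails at once if a roll tipped over (angle between any of label_roll_a, label_roll_b, tape_roll, tape_stored's own z axis and vertical above 0.6 rad).
It fails at once if a bystander moved by more than 30 mm (distance of any of water_bottle, notebook, carton from where it was at the start of the episode above 0.03 m).
It also fails if it takes over 72 s, if anything falls off the work surface, if the arm or the gripper's body presses on something with over 40 N, if the wrist force passes 120 N, or if a joint passes its speed limit or range.

## Working session

There is one attempt and no reset: what is moved stays moved. The work goes in short steps, Python scripts to look and compute and a tool call to move; the robot and the scene stay as the last step left them, time stands still between calls to the robot, and variables do not carry over. Pictures are saved under pics/ and viewed, at most 10 in all, crops included, and the job is handed in when it is done.

Besides the shell and the picture viewer there is one more tool, called after "Emit:" as name(argument=value, ...), one argument or row to a line, values as JSON. apply_moves: Moves the arm, as the interface text tells. Its arguments: {"type":"object","properties":{"series":{"type":"array"},"gripper":{"type":"number"},"grip_force":{"type":"number"}},"required":["series"]}

```bash
ls; mkdir -p pics; python3 - <<'E'
from cell import get_obs, optics, workorder, arm
import cv2,numpy as np
print(get_obs()); print(arm.tcp_to_tips)
a=[]
for n in("scene","top"):
    d=optics.grab_frame(n); cv2.imwrite(f"pics/{n}0.png",d["frame"]); print(n,{k:d[k] for k in d if k!="frame"})
    np.savez(f"{n}0.npz",**d)
E
```

```text
pics
{'t': 0.0, 'joint_pos': array([ 8.11642024e+01,  2.20900562e+01,  3.81102522e-01, -2.83964035e-02,
       -6.84102072e+01, -1.48166310e+01]), 'dq': array([ 0.0937135 ,  0.03506294, -0.0556792 , -0.01662304, -0.05996863,
        0.06645288]), 'tau': array([ 9.29027883e-04, -3.90667534e+01,  1.87398595e+01,  4.21961501e+00,
        1.09121029e-02, -1.90389133e-04]), 'tcp_pos': array([0.25049363, 0.5719833 , 0.22947757]), 'ee_rot': array([[ 9.15922669e-01, -4.01354038e-01, -7.74820402e-04],
       [-4.01354776e-01, -9.15920524e-01, -1.98423952e-03],
       [ 8.67086359e-05,  2.12838783e-03, -9.99997731e-01]]), 'contact_force': array([0.56263979, 0.37493229, 0.15694101]), 'wrist_torque': array([-0.01668829,  0.00778198,  0.01587031]), 'gripper_force': 0.0, 'finger_gap': 0.9969335619262699}
0.008
scene {'fx': 459.83822386623, 'fy': 459.83822386623, 'cx': 323.54273760484153, 'cy': 192.82277503600207, 'extrinsics': array([[-0.53115476, -0.8472728 , -0.00184932,  0.46066021],
       [ 0.65448538, -0.41168063,  0.63416713, -0.38770695],
       [-0.53807389,  0.33563054,  0.77319378, -0.75080572],
       [ 0.        ,  0.        ,  0.        ,  1.        ]])}
top {'fx': 459.7437863123956, 'fy': 459.7437863123956, 'cx': 318.5387366068173, 'cy': 203.4233804155087, 'extrinsics': array([[-0.01324838, -0.99990937,  0.00239543,  0.15687117],
       [ 0.98464166, -0.01262894,  0.17413015, -0.58232372],
       [-0.17408412,  0.00466558,  0.98471973, -0.9982948 ],
       [ 0.        ,  0.        ,  0.        ,  1.        ]])}
```

View pics/scene0.png

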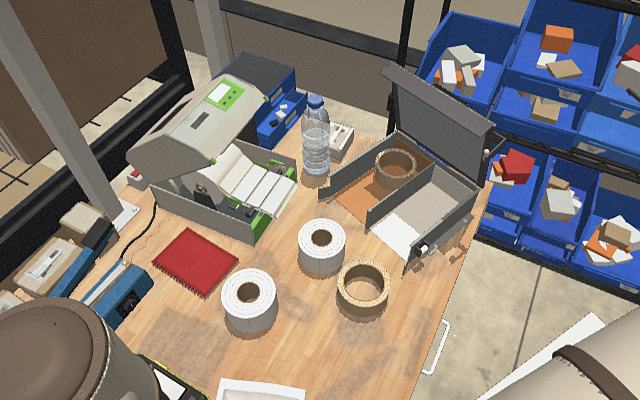

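View pics/top0.png

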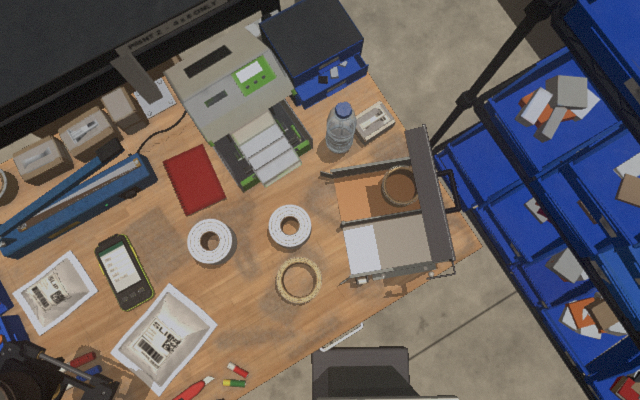

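Scene view: white rolls at (249,300) and (321,247), tape at (362,290), and the box with its mouth facing left in the image. Top view: label rolls at (210,242) and (290,227), tape at (298,280). The brown bay is on the far side and the white bay on the near side.

```bash
cat > h.py <<'E'
import numpy as np,cv2
from scipy.optimize import least_squares
def load(n): return dict(np.load(n+".npz"))
def cam(d):
    E=d["extrinsics"]; return E[:3,:3],-E[:3,:3].T@E[:3,3]
def ray(d,uv,z):
    R,C=cam(d); uv=np.atleast_2d(uv).astype(float)
    v=np.c_[(uv[:,0]-d["cx"])/d["fx"],-(uv[:,1]-d["cy"])/d["fy"],-np.ones(len(uv))]@R
    return (C+v*((z-C[2])/v[:,2])[:,None])[:,:2]
def proj(d,p):
    E=d["extrinsics"]; q=np.atleast_2d(p)@E[:3,:3].T+E[:3,3]
    return np.c_[d["cx"]+d["fx"]*q[:,0]/-q[:,2], d["cy"]-d["fy"]*q[:,1]/-q[:,2]]
def roll(d,mask,seed,h,r):
    n,l,s,c=cv2.connectedComponentsWithStats(mask.astype(np.uint8))
    m=[i for i in range(1,n) if s[i,0]<=seed[0]<s[i,0]+s[i,2] and s[i,1]<=seed[1]<s[i,1]+s[i,3]]
    i=max(m,key=lambda i:s[i,4])
    cs,_=cv2.findContours((l==i).astype(np.uint8),cv2.RETR_EXTERNAL,cv2.CHAIN_APPROX_NONE)
    P=ray(d,max(cs,key=len)[:,0],h); nad=cam(d)[1][:2]
    c=P.mean(0); u=(c-nad)/np.linalg.norm(c-nad)
    far=P[(P-c)@u>0.0]
    f=least_squares(lambda q:np.hypot(*(far-q[:2]).T)-q[2],[*c,r],loss="soft_l1",f_scale=.002)
    return f.x, s[i]
E
python3 - <<'E'
from h import *
for n,seeds in (("top0",[(210,242),(290,227),(298,280)]),("scene0",[(249,300),(321,247),(362,290)])):
    d=load(n); hsv=cv2.cvtColor(d["frame"],cv2.COLOR_BGR2HSV)
    H,S,V=[hsv[...,i].astype(int) for i in range(3)]
    for k,(s,h,r) in enumerate(zip(seeds,(.067,.063,.049),(.05,.048,.0505))):
        ctr=hsv[s[1]-30:s[1]+30:4,s[0]]
        m=(S<60)&(V>110) if k<2 else (H>12)&(H<28)&(S<130)&(S>60)&(V>90)
        try: x,st=roll(d,m,s,h,r); print(n,k,x.round(4),st)
        except Exception as e: print(n,k,e)
    if 1: print(hsv[s[1],s[0]-45:s[0]+45:4].tolist())
t=load("top0")["frame"][120:300,310:470]; s=load("scene0")["frame"][60:280,310:510]
a=cv2.resize(t,(400,450),interpolation=cv2.INTER_CUBIC); b=cv2.resize(s,(400,440),interpolation=cv2.INTER_CUBIC)
o=np.zeros((450,800,3),np.uint8); o[:,:400]=a; o[:440,400:]=b; cv2.imwrite("pics/crop1.png",o)
E
```

```text
top0 0 [0.5011 0.3926 0.0493] [ 187  218   46   46 1346]
top0 1 [0.5336 0.2151 0.0471] [ 268  204   43   43 1165]
top0 2 [0.4066 0.3645 0.3773] [    0    71   452   329 52910]
[[15, 107, 164], [16, 112, 176], [15, 116, 182], [15, 116, 187], [15, 109, 173], [14, 98, 162], [19, 84, 189], [16, 102, 127], [15, 98, 177], [14, 108, 165], [15, 108, 173], [15, 109, 175], [15, 104, 171], [13, 90, 162], [15, 102, 163], [15, 92, 108], [18, 101, 179], [16, 90, 148], [16, 109, 171], [15, 117, 166], [15, 119, 175], [15, 116, 173], [16, 112, 175]]
scene0 0 [0.4994 0.3926 0.0491] [ 221  268   58   65 2510]
scene0 1 [0.532  0.2153 0.0469] [ 298  218   48   56 1904]
scene0 2 [0.1935 0.3955 0.5549] [  114   117   380   283 43489]
[[16, 105, 224], [16, 101, 230], [17, 99, 230], [15, 97, 215], [15, 87, 216], [14, 80, 93], [18, 50, 220], [15, 107, 152], [17, 84, 226], [17, 88, 231], [16, 95, 222], [16, 93, 219], [16, 77, 226], [16, 86, 216], [14, 93, 206], [15, 88, 177], [12, 81, 69], [23, 62, 245], [16, 64, 191], [16, 102, 226], [16, 97, 228], [15, 108, 222], [15, 108, 222]]
```

View pics/crop1.png

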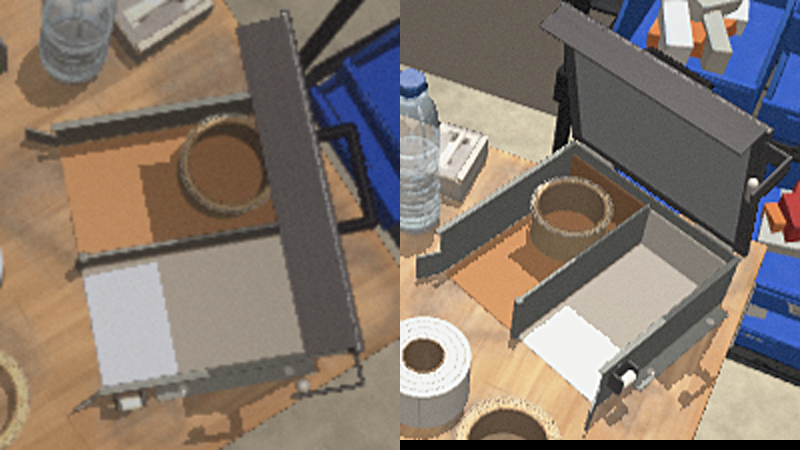

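The crop shows the divider nose top at top-view pixel (343,225), white liner front corners at (343.6,229) and (350,275), and brown front corner at (335,180). Label roll positions agree between the views within 2 mm.

```bash
python3 - <<'E'
from h import *
T=load("top0");S=load("scene0")
print("nose z66",ray(T,[342.8,224.8],.066),ray(S,[356.5,208],.066))
wt=ray(T,[[343.6,229.2],[350,275.2]],.001); ws=ray(S,[[371.5,231],[411,258.5]],.001)
bt=ray(T,[[334.8,180],[341,223]],.001); bs=ray(S,[[333.5,196],[366,222.5]],.001)
for n,a in zip(("wt","ws","bt","bs"),(wt,ws,bt,bs)): print(n,a.round(4).tolist(),np.linalg.norm(a[0]-a[1]).round(4))
# tape: bright rim mask fit
for d,s in((T,(298,280)),(S,(362,290))):
    hsv=cv2.cvtColor(d["frame"],cv2.COLOR_BGR2HSV).astype(int)
    # canny edges raycast to z=.049, RANSAC-ish circle fit
    e=cv2.Canny(d["frame"],60,150); ys,xs=np.nonzero(e); 
    k=(abs(xs-s[0])<34)&(abs(ys-s[1])<34); P=ray(d,np.c_[xs[k],ys[k]],.049)
    c0=ray(d,s,.049)[0]; best=(0,)
    for dx in np.arange(-.03,.031,.001):
        for dy in np.arange(-.03,.031,.001):
            n=(abs(np.hypot(*(P-c0-[dx,dy]).T)-.0505)<.0015).sum()
            if n>best[0]: best=(n,(c0+[dx,dy]).round(4))
    print("tape",best)
# box angle from hinge/wall lines: outer far wall top edge, divider top in top view
print("div top",ray(T,[[342.8,224.8],[408,213]],.066)); print("lips",ray(S,[[318.5,191],[404.5,275]],.04), ray(T,[[320,172],[342,282]],.04))
E
```

```text
nose z66 [[0.53253527 0.09586252]] [[0.55295849 0.11582985]]
wt [[0.5304, 0.0905], [0.4225, 0.078]] 0.1086
ws [[0.5229, 0.0928], [0.423, 0.0639]] 0.104
bt [[0.6501, 0.109], [0.5453, 0.0963]] 0.1056
bs [[0.6491, 0.1096], [0.5478, 0.0897]] 0.1033
tape (np.int64(127), array([0.4136, 0.1962]))
tape (np.int64(143), array([0.4122, 0.1957]))
div top [[ 0.53253527  0.09586252]
 [ 0.5572805  -0.05089337]]
lips [[0.65269285 0.14765918]
 [0.38524466 0.1176481 ]] [[0.66069061 0.14481579]
 [0.40694019 0.09905901]]
```

```bash
cat >> h.py <<'E'
A=np.radians(8.5); ex=np.array([np.sin(A),-np.cos(A)]); ey=np.array([np.cos(A),np.sin(A)]); O=np.array([.5497,-.0098])
def b2w(x,y): return O+x*ex+y*ey
def w2b(p): d=np.asarray(p)[...,:2]-O; return np.stack([d@ex,d@ey],-1)
def go(bx,by,z,yaw):   # yaw of tool x in the box frame, deg; print shift in current tool axes
    from cell import get_obs
    o=get_obs(); R=np.array(o["ee_rot"]); p=np.array(o["tcp_pos"])
    s=R.T@(np.r_[b2w(bx,by),z]-p)
    from scipy.spatial.transform import Rotation as Q
    w=np.radians(yaw)+np.arctan2(ex[1],ex[0]); x=np.array([np.cos(w),np.sin(w),0]); Zt=np.array([0,0,-1.])
    G=np.c_[x,np.cross(Zt,x),Zt]
    print("box",w2b(p).round(4),"z",p[2].round(4),"move",s.round(3),Q.from_matrix(R.T@G).as_rotvec().round(3))
E
python3 - <<'E'
from h import *
T=load("top0");S=load("scene0")
print("bottle",w2b(ray(S,[317,168],.0)),"bottle cap top",w2b(ray(S,[316,99],.214)),w2b(ray(T,[343,109],.214)))
print("printer T",w2b(ray(T,[[243,188],[312,153]],.0)),"lid S",w2b(ray(S,[[157,185],[255,240]],0.)))
print("printer top edge z.09",w2b(ray(T,[[243,188],[312,153]],.09)))
print("rolls",w2b(np.array([[.500,.3926],[.533,.2152],[.413,.196]])))
go(-.178,-.105,.11,0)
E
```

```text
bottle [[-0.0753638   0.20856165]] bottle cap top [[-0.07633632  0.20635133]] [[-0.07829701  0.21028164]]
printer T [[-0.32409616  0.13302711]
 [-0.14627389  0.19258397]] lid S [[-0.39690908  0.41330042]
 [-0.31095337  0.1352386 ]]
printer top edge z.09 [[-0.31246854  0.1118406 ]
 [-0.14940922  0.166453  ]]
rolls [[-0.40532611  0.01032442]
 [-0.22499699  0.01674055]
 [-0.22374501 -0.10477929]]
box [-0.6197 -0.2099] z 0.2296 move [0.324 0.318 0.12 ] [ 2.00e-03 -1.00e-03  1.01e+00]
```

Emit:
apply_moves(
  series=[
    [[0.324, 0.318, 0.12, 0, 0, 1.01], [0.324, 0.318, 0.12, 0, 0, 1.01], [0.324, 0.318, 0.12, 0, 0, 1.01], [0.324, 0.318, 0.12, 0, 0, 1.01], [0.324, 0.318, 0.12, 0, 0, 1.01], [0.324, 0.318, 0.12, 0, 0, 1.01], [0.324, 0.318, 0.12, 0, 0, 1.01], [0.324, 0.318, 0.12, 0, 0, 1.01], [0.324, 0.318, 0.12, 0, 0, 1.01], [0.324, 0.318, 0.12, 0, 0, 1.01]],
  ],
  gripper=-1,
)

```text
t: 0.93
tcp_pos: [0.4009, 0.1967, 0.1236]
ee_rot: [[0.148, -0.989, -0.0], [-0.989, -0.148, 0.0], [-0.0, -0.0, -1.0]]
contact_force: [0.5, -0.0, 0.6]
finger_gap: 0.998
gripper_force: 0.0
```

```bash
python3 -c "
from h import *
go(-.178,-.105,.024,0)
from cell import get_obs; print(get_obs()['t'],get_obs()['joint_pos'].round(1))"
```

```text
box [-0.2262 -0.1167] z 0.1236 move [ 0.048 -0.012  0.1  ] [-0.  0. -0.]
0.9333 [ 47.1  11.5 -32.3  -0.  -46.2 -38.6]
```

Emit:
apply_moves(
  series=[
    [[0.048, -0.012, 0.01, 0, 0, 0], [0.048, -0.012, 0.02, 0, 0, 0], [0.048, -0.012, 0.06, 0, 0, 0], [0.048, -0.012, 0.1, 0, 0, 0], [0.048, -0.012, 0.1, 0, 0, 0], [0.03, -0.012, 0.1, 0, 0, 0], [0.015, -0.012, 0.1, 0, 0, 0], [0.0, -0.012, 0.1, 0, 0, 0], [-0.018, -0.012, 0.1, 0, 0, 0], [-0.036, -0.012, 0.1, 0, 0, 0]],
  ],
)

```text
t: 1.77
tcp_pos: [0.4072, 0.2369, 0.0258]
ee_rot: [[0.148, -0.989, 0.0], [-0.989, -0.148, 0.0], [-0.0, -0.0, -1.0]]
contact_force: [1.1, -0.6, -1.0]
finger_gap: 1.005
gripper_force: 0.7
```

Emit:
apply_moves(
  series=[
    [[-0.018, 0, 0, 0, 0, 0], [-0.036, 0, 0, 0, 0, 0], [-0.046, 0, 0, 0, 0, 0], [-0.05, 0, 0, 0, 0, 0], [-0.03, 0, 0, 0, 0, 0], [-0.03, 0, -0.03, 0, 0, 0], [-0.03, 0, -0.07, 0, 0, 0], [-0.03, 0, -0.085, 0, 0, 0]],
  ],
)

```text
t: 2.43
tcp_pos: [0.4048, 0.2668, 0.1141]
ee_rot: [[0.148, -0.989, 0.006], [-0.989, -0.148, 0.005], [-0.004, -0.006, -1.0]]
contact_force: [0.5, -0.4, 0.7]
finger_gap: 0.999
gripper_force: 0.0
```

```bash
cat >> h.py <<'E'
def tapefind(d,R=.0505,h=.049,lo=(-.5,-.25),hi=(.05,.15)):
    e=cv2.Canny(d["frame"],60,150); ys,xs=np.nonzero(e); P=ray(d,np.c_[xs,ys],h); B=w2b(P)
    B=B[(B>np.array(lo)-.06).all(1)&(B<np.array(hi)+.06).all(1)]
    best=(0,)
    for x in np.arange(lo[0],hi[0],.002):
        for y in np.arange(lo[1],hi[1],.002):
            n=(abs(np.hypot(B[:,0]-x,B[:,1]-y)-R)<.0017).sum()
            if n>best[0]: best=(n,round(x,3),round(y,3))
    return best
def labels(d):
    hsv=cv2.cvtColor(d["frame"],cv2.COLOR_BGR2HSV); m=((hsv[...,1]<60)&(hsv[...,2]>110)).astype(np.uint8)
    n,l,s,c=cv2.connectedComponentsWithStats(m); out=[]
    for i in range(1,n):
        if 700<s[i,4]<3500:
            b=w2b(ray(d,c[i],.06))[0]
            if -.55<b[0]<.12 and -.3<b[1]<.13:
                f,_=roll(d,l==i,c[i],.065,.049); out.append((w2b(f[:2]).round(3).tolist(),f[2].round(4)))
    return out
def snap(n,tag):
    from cell import optics
    d=optics.grab_frame(n); cv2.imwrite(f"pics/{n}{tag}.png",d["frame"]); return d
E
python3 -c "
from h import *
d=snap('top',1); print(labels(d),tapefind(d))
go(-.225,.075,.11,90)
"
```

```text
[([-0.225, 0.017], np.float64(0.0469)), ([-0.406, 0.012], np.float64(0.0494))] (np.int64(129), np.float64(-0.41), np.float64(0.014))
box [-0.2959 -0.1015] z 0.1157 move [ 0.071 -0.176  0.007] [-0.013 -0.002 -1.57 ]
```

Emit:
apply_moves(
  series=[
    [[0.071, -0.176, 0, 0, 0, -1.57], [0.071, -0.176, 0, 0, 0, -1.57], [0.071, -0.176, 0, 0, 0, -1.57], [0.071, -0.176, 0, 0, 0, -1.57], [0.071, -0.176, 0, 0, 0, -1.57], [0.071, -0.176, 0, 0, 0, -1.57], [0.071, -0.176, 0, 0, 0, -1.57], [0.071, -0.176, 0, 0, 0, -1.57], [0.071, -0.176, 0, 0, 0, -1.57], [0.071, -0.176, 0, 0, 0, -1.57]],
  ],
)

```text
t: 3.32
tcp_pos: [0.5874, 0.2208, 0.1095]
ee_rot: [[0.981, -0.194, -0.0], [-0.194, -0.981, 0.0], [-0.0, -0.0, -1.0]]
contact_force: [0.3, 0.9, -0.9]
finger_gap: 1.0
gripper_force: 0.0
```

```bash
python3 -c "
from h import *
go(-.225,.073,.024,90)
d=snap('top',2); print(tapefind(d,lo=(-.42,-.2),hi=(-.25,-.06)))
"
```

```text
box [-0.2225  0.0713] z 0.1095 move [ 0.001 -0.003  0.085] [-0.     0.    -0.343]
(np.int64(59), np.float64(-0.282), np.float64(-0.078))
```

Emit:
apply_moves(
  series=[
    [[0.001, -0.003, 0.0, 0, 0, -0.343], [0.001, -0.003, 0.0, 0, 0, -0.343], [0.001, -0.003, 0.03, 0, 0, -0.343], [0.001, -0.003, 0.06, 0, 0, -0.343], [0.001, -0.003, 0.085, 0, 0, -0.343], [0.001, -0.003, 0.085, 0, 0, -0.343]],
  ],
)

```text
t: 3.87
tcp_pos: [0.5853, 0.2217, 0.0191]
ee_rot: [[0.99, 0.138, -0.01], [0.138, -0.99, -0.005], [-0.01, 0.004, -1.0]]
contact_force: [-0.4, -1.5, -1.4]
finger_gap: 1.001
gripper_force: 0.0
```

Emit:
apply_moves(
  series=[
    [[-0.012, 0, 0, 0, 0, 0], [-0.024, 0, 0, 0, 0, 0], [-0.036, 0, 0, 0, 0, 0], [-0.05, 0, 0, 0, 0, 0], [-0.064, 0, 0, 0, 0, 0], [-0.078, 0, 0, 0, 0, 0], [-0.09, 0, 0, 0, 0, 0], [-0.098, 0, 0, 0, 0, 0], [-0.1, 0, 0, 0, 0, 0], [-0.08, 0, 0, 0, 0, 0]],
  ],
)

```text
t: 4.7
tcp_pos: [0.5073, 0.2119, 0.0252]
ee_rot: [[0.99, 0.142, -0.002], [0.142, -0.99, -0.001], [-0.002, 0.001, -1.0]]
contact_force: [-1.5, 0.7, -1.2]
finger_gap: 1.003
gripper_force: 0.0
```

Emit:
apply_moves(
  series=[
    [[0.02, 0, -0.03, 0, 0, 0], [0.04, 0, -0.07, 0, 0, 0], [0.075, 0, -0.09, 0, 0, 0], [0.1, 0, -0.09, 0, 0, 0], [0.14, 0, -0.09, 0, 0, 0]],
  ],
)

```text
t: 5.12
tcp_pos: [0.65, 0.2333, 0.1185]
ee_rot: [[0.99, 0.142, 0.004], [0.142, -0.99, 0.003], [0.005, -0.002, -1.0]]
contact_force: [0.2, 1.4, -1.9]
finger_gap: 1.0
gripper_force: 0.0
```

```bash
python3 -c "
from h import *
d=snap('top',3);s=snap('scene',3); print(labels(d),labels(s),tapefind(d,lo=(-.42,-.2),hi=(-.25,-.06)),tapefind(s,lo=(-.42,-.2),hi=(-.25,-.06)))
go(-.3,-.06,.11,0)
"
```

```text
[([-0.228, -0.055], np.float64(0.0471))] [([-0.23, -0.058], np.float64(0.0469)), ([-0.405, 0.01], np.float64(0.0493)), ([-0.533, -0.169], np.float64(0.0644))] (np.int64(58), np.float64(-0.254), np.float64(-0.07)) (np.int64(167), np.float64(-0.35), np.float64(-0.106))
box [-0.2249  0.1386] z 0.1137 move [-0.199 -0.073  0.003] [-0.003 -0.003  1.563]
```

View pics/top3.png

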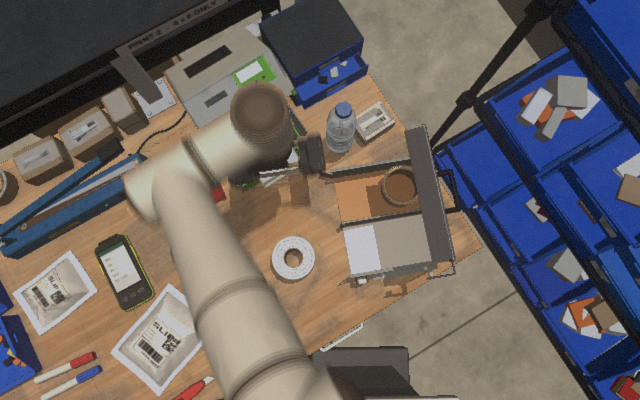

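b went where planned; the top view shows it at pixel (293,257), with the arm hiding the tape and roll a. The scene view puts the tape at (-0.35,-0.106) in the box frame.

Emit:
apply_moves(
  series=[
    [[-0.192, -0.06, 0, 0, 0, 1.563], [-0.192, -0.06, 0, 0, 0, 1.563], [-0.192, -0.06, 0, 0, 0, 1.563], [-0.192, -0.06, 0, 0, 0, 1.563], [-0.192, -0.06, 0, 0, 0, 1.563], [-0.192, -0.06, 0, 0, 0, 1.563], [-0.192, -0.06, 0, 0, 0, 1.563], [-0.192, -0.06, 0, 0, 0, 1.563], [-0.192, -0.06, 0, 0, 0, 1.563], [-0.192, -0.06, 0, 0, 0, 1.563]],
  ],
  gripper=-0.15,
)

```text
t: 6.05
tcp_pos: [0.4498, 0.2648, 0.1149]
ee_rot: [[0.443, -0.897, 0.001], [-0.897, -0.443, 0.0], [-0.0, -0.001, -1.0]]
contact_force: [1.2, 0.7, 0.3]
finger_gap: 0.575
gripper_force: 0.0
```

```bash
python3 -c "
from h import *
go(-.284,-.053,.026,0)
"
```

```text
box [-0.2864 -0.0582] z 0.1149 move [ 0.004 -0.004  0.089] [-0.001  0.     0.31 ]
```

Emit:
apply_moves(
  series=[
    [[0.004, -0.004, 0.0, 0, 0, 0.31], [0.004, -0.004, 0.0, 0, 0, 0.31], [0.004, -0.004, 0.03, 0, 0, 0.31], [0.004, -0.004, 0.06, 0, 0, 0.31], [0.004, -0.004, 0.089, 0, 0, 0.31], [0.004, -0.004, 0.089, 0, 0, 0.31]],
  ],
)

```text
t: 6.55
tcp_pos: [0.4523, 0.2601, 0.0208]
ee_rot: [[0.153, -0.988, -0.008], [-0.988, -0.153, -0.007], [0.006, 0.009, -1.0]]
contact_force: [-0.5, -0.9, -0.5]
finger_gap: 0.576
gripper_force: 0.0
```

Emit:
apply_moves(
  series=[
    [[0.01, 0, 0, 0, 0, 0], [0.025, 0, 0, 0, 0, 0], [0.04, 0.001, 0, 0, 0, 0], [0.055, 0.002, 0, 0, 0, 0], [0.07, 0.003, 0, 0, 0, 0], [0.085, 0.004, 0, 0, 0, 0], [0.1, 0.005, 0, 0, 0, 0], [0.115, 0.006, 0, 0, 0, 0], [0.13, 0.006, 0, 0, 0, 0], [0.14, 0.006, 0, 0, 0, 0]],
  ],
)

```text
t: 7.38
tcp_pos: [0.4718, 0.1221, 0.0267]
ee_rot: [[0.153, -0.988, 0.003], [-0.988, -0.153, 0.002], [-0.001, -0.003, -1.0]]
contact_force: [-1.3, 3.1, 1.8]
finger_gap: 0.576
gripper_force: 1.4
```

```bash
python3 -c "
from h import *
d=snap('scene',4); print(labels(d))
go(-.01,-.06,.026,0)
from cell import get_obs; print(get_obs()['contact_force'])
"
```

```text
[([-0.405, 0.011], np.float64(0.0492)), ([-0.531, -0.165], np.float64(0.0605))]
box [-0.1409 -0.0582] z 0.0264 move [0.131 0.002 0.   ] [-0.001  0.001  0.004]
[-0.3608514  -0.59414772  0.82761523]
```

View pics/scene4.png

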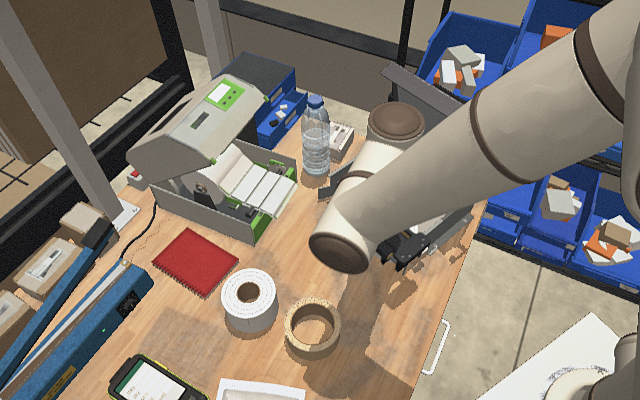

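The wrist is pushing b cleanly at the mouth. In the scene view, roll a is at (249,300) and the tape at (312,330), both undisturbed.

Emit:
apply_moves(
  series=[
    [[0.015, 0, 0, 0, 0, 0], [0.03, 0.001, 0, 0, 0, 0], [0.045, 0.002, 0, 0, 0, 0], [0.06, 0.002, 0, 0, 0, 0], [0.075, 0.002, 0, 0, 0, 0], [0.09, 0.002, 0, 0, 0, 0], [0.105, 0.002, 0, 0, 0, 0], [0.118, 0.002, 0, 0, 0, 0], [0.126, 0.002, 0, 0, 0, 0], [0.126, 0.002, 0, 0, 0, 0]],
  ],
)

```text
t: 8.27
tcp_pos: [0.4885, -0.0023, 0.0255]
ee_rot: [[0.153, -0.988, 0.0], [-0.988, -0.153, -0.0], [0.0, -0.0, -1.0]]
contact_force: [0.7, 0.0, -0.3]
finger_gap: 0.575
gripper_force: 0.0
```

Emit:
apply_moves(
  series=[
    [[-0.03, 0, 0, 0, 0, 0], [-0.07, 0, 0, 0, 0, 0], [-0.11, 0, 0, 0, 0, 0], [-0.14, 0, -0.02, 0, 0, 0], [-0.17, 0, -0.05, 0, 0, 0], [-0.2, 0, -0.08, 0, 0, 0], [-0.24, 0, -0.085, 0, 0, 0], [-0.28, 0, -0.085, 0, 0, 0]],
  ],
)

```text
t: 8.93
tcp_pos: [0.4454, 0.2781, 0.1132]
ee_rot: [[0.155, -0.988, 0.004], [-0.988, -0.155, 0.004], [-0.003, -0.005, -1.0]]
contact_force: [0.9, 0.5, -0.2]
finger_gap: 0.569
gripper_force: 0.0
```

```bash
python3 -c "
from h import *
d=snap('top',5); print(labels(d))
go(-.405,.08,.11,90); go(-.29,-.2,.11,90)
"
```

```text
[]
box [-0.3062 -0.0594] z 0.1123 move [-0.097 -0.141  0.004] [-0.009 -0.002 -1.558]
box [-0.3062 -0.0594] z 0.1123 move [0.014 0.141 0.001] [-0.009 -0.002 -1.558]
```

View pics/top5.png

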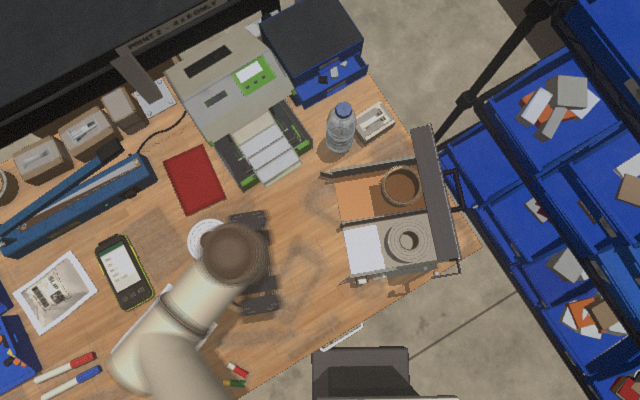

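b stands in the white bay (top view, ring at (409,240)). Next the tape, pushed diagonally to the brown lane.

Emit:
apply_moves(
  series=[
    [[-0.076, 0.08, 0, 0, 0, -0.8], [-0.076, 0.08, 0, 0, 0, -0.8], [-0.076, 0.08, 0, 0, 0, -0.8], [-0.076, 0.08, 0, 0, 0, -0.8], [-0.076, 0.08, 0, 0, 0, -0.8], [-0.076, 0.08, 0, 0, 0, -0.8], [-0.076, 0.08, 0, 0, 0, -0.8], [-0.076, 0.08, 0.03, 0, 0, -0.8], [-0.076, 0.08, 0.06, 0, 0, -0.8], [-0.076, 0.08, 0.087, 0, 0, -0.8]],
  ],
  gripper=-1,
)

```text
t: 9.82
tcp_pos: [0.3539, 0.3379, 0.0221]
ee_rot: [[0.817, -0.577, -0.0], [-0.577, -0.817, 0.0], [-0.0, 0.0, -1.0]]
contact_force: [-0.6, 0.8, 0.4]
finger_gap: 0.995
gripper_force: 0.4
```

```bash
python3 -c "
from h import *
go(-.22,.028,.026,46)
"
```

```text
box [-0.3728 -0.1423] z 0.0221 move [ 0.229 -0.007 -0.004] [0.    0.    0.004]
```

Emit:
apply_moves(
  series=[
    [[0.01, 0, 0, 0, 0, 0], [0.022, -0.001, 0, 0, 0, 0], [0.036, -0.001, -0.002, 0, 0, 0], [0.05, -0.002, -0.003, 0, 0, 0], [0.065, -0.002, -0.003, 0, 0, 0], [0.08, -0.003, -0.003, 0, 0, 0], [0.095, -0.003, -0.003, 0, 0, 0], [0.11, -0.004, -0.003, 0, 0, 0], [0.125, -0.004, -0.003, 0, 0, 0], [0.14, -0.005, -0.003, 0, 0, 0]],
  ],
)

```text
t: 10.65
tcp_pos: [0.4718, 0.2605, 0.0267]
ee_rot: [[0.816, -0.578, -0.001], [-0.578, -0.816, -0.001], [-0.0, 0.001, -1.0]]
contact_force: [-1.5, 1.2, -0.4]
finger_gap: 1.001
gripper_force: 0.9
```

Emit:
apply_moves(
  series=[
    [[0.015, 0, 0, 0, 0, 0], [0.03, 0, 0, 0, 0, 0], [0.045, 0, 0, 0, 0, 0], [0.06, -0.001, 0, 0, 0, 0], [0.074, -0.002, 0, 0, 0, 0], [0.084, -0.002, 0, 0, 0, 0], [0.09, -0.002, 0, 0, 0, 0], [0.075, -0.002, 0, 0, 0, 0], [0.05, 0, 0, 0, 0, 0]],
  ],
)

```text
t: 11.4
tcp_pos: [0.5142, 0.2321, 0.0262]
ee_rot: [[0.815, -0.58, 0.002], [-0.58, -0.815, 0.001], [0.001, -0.001, -1.0]]
contact_force: [-0.4, 0.7, 0.5]
finger_gap: 0.997
gripper_force: 0.0
```

Emit:
apply_moves(
  series=[
    [[-0.03, 0.01, -0.03, 0, 0, 0], [-0.03, 0.01, -0.06, 0, 0, 0.2], [-0.03, 0, -0.085, 0, 0, 0.4], [-0.04, -0.01, -0.085, 0, 0, 0.6], [-0.04, -0.02, -0.085, 0, 0, 0.8], [-0.04, -0.03, -0.085, 0, 0, 0.8], [-0.04, -0.03, -0.085, 0, 0, 0.8], [-0.04, -0.03, -0.085, 0, 0, 0.8]],
  ],
  gripper=-0.15,
)

```text
t: 12.07
tcp_pos: [0.4973, 0.2807, 0.1113]
ee_rot: [[0.15, -0.989, 0.0], [-0.989, -0.15, 0.0], [-0.0, -0.0, -1.0]]
contact_force: [0.6, 0.7, -0.4]
finger_gap: 0.591
gripper_force: 0.0
```

```bash
python3 -c "
from h import *
d=snap('scene',6); print(labels(d),tapefind(d,lo=(-.26,-.02),hi=(-.15,.12)))
d=snap('top',6); print(tapefind(d,lo=(-.26,-.02),hi=(-.15,.12)))
go(-.255,.055,.026,0)
"
```

```text
[([-186.253, -335.528], np.float64(383.6456)), ([-832.23, -1220.628], np.float64(1477.115)), ([-0.532, -0.168], np.float64(0.0632))] (np.int64(55), np.float64(-0.24), np.float64(0.006))
(np.int64(124), np.float64(-0.196), np.float64(0.054))
box [-0.2947 -0.0092] z 0.1112 move [ 0.04  -0.064  0.085] [-0.    -0.     0.008]
```

Emit:
apply_moves(
  series=[
    [[0.033, -0.065, 0, 0, 0, 0.008], [0.033, -0.065, 0.01, 0, 0, 0.008], [0.033, -0.065, 0.04, 0, 0, 0.008], [0.033, -0.065, 0.07, 0, 0, 0.008], [0.033, -0.065, 0.084, 0, 0, 0.008], [0.033, -0.065, 0.084, 0, 0, 0.008], [0.045, -0.065, 0.084, 0, 0, 0.008], [0.06, -0.065, 0.084, 0, 0, 0.008], [0.075, -0.065, 0.084, 0, 0, 0.008], [0.09, -0.065, 0.084, 0, 0, 0.008]],
  ],
)

```text
t: 13.0
tcp_pos: [0.5761, 0.2003, 0.0287]
ee_rot: [[0.147, -0.989, 0.003], [-0.989, -0.147, 0.002], [-0.001, -0.003, -1.0]]
contact_force: [-0.5, 0.4, 0.5]
finger_gap: 0.577
gripper_force: 0.8
```

```bash
python3 -c "
from h import *
T=load('top0'); print('stored',tapefind(T,R=.0475,h=.051,lo=(.02,.03),hi=(.08,.09)))
go(-.103,.058,.026,0)
"
```

```text
stored (np.int64(73), np.float64(0.038), np.float64(0.066))
box [-0.2039  0.0572] z 0.0287 move [ 0.101 -0.001  0.003] [-0.003  0.001 -0.001]
```

Emit:
apply_moves(
  series=[
    [[0.014, 0, 0.002, 0, 0, 0], [0.028, 0, 0.002, 0, 0, 0], [0.042, 0, 0.002, 0, 0, 0], [0.056, 0, 0.002, 0, 0, 0], [0.07, 0, 0.002, 0, 0, 0], [0.082, 0, 0.002, 0, 0, 0], [0.092, 0, 0.002, 0, 0, 0], [0.1, 0, 0.002, 0, 0, 0], [0.104, 0, 0.002, 0, 0, 0], [0.104, 0, 0.002, 0, 0, 0]],
  ],
)

```text
t: 13.83
tcp_pos: [0.5901, 0.0972, 0.0246]
ee_rot: [[0.146, -0.989, -0.002], [-0.989, -0.146, -0.001], [0.001, 0.002, -1.0]]
contact_force: [-0.7, 0.3, 0.5]
finger_gap: 0.574
gripper_force: 0.0
```

Emit:
apply_moves(
  series=[
    [[-0.03, 0, 0, 0, 0, 0], [-0.06, 0, -0.02, 0, 0, 0], [-0.09, 0, -0.05, 0, 0, 0], [-0.13, 0, -0.085, 0, 0, 0], [-0.17, 0, -0.085, 0, 0, 0], [-0.21, 0, -0.085, 0, 0, 0]],
  ],
  gripper=-1,
)

```text
t: 14.33
tcp_pos: [0.5608, 0.3014, 0.1124]
ee_rot: [[0.146, -0.989, 0.003], [-0.989, -0.146, 0.001], [-0.001, -0.003, -1.0]]
contact_force: [1.9, 0.6, -0.6]
finger_gap: 0.939
gripper_force: 0.0
```

```bash
python3 -c "
from h import *
d=snap('top',7); print(tapefind(d,lo=(-.12,.03),hi=(-.02,.09)),tapefind(d,R=.0475,h=.051,lo=(.02,.03),hi=(.08,.09)))
print(labels(d))
go(-.405,.065,.11,90)
"
```

```text
(np.int64(108), np.float64(-0.05), np.float64(0.056)) (np.int64(88), np.float64(0.036), np.float64(0.066))
[([-0.393, -0.0], np.float64(0.0536)), ([-0.471, -0.287], np.float64(0.0443))]
box [-0.3133  0.0574] z 0.1112 move [-0.092 -0.008  0.002] [-6.000e-03 -1.000e-03 -1.566e+00]
```

View pics/top7.png

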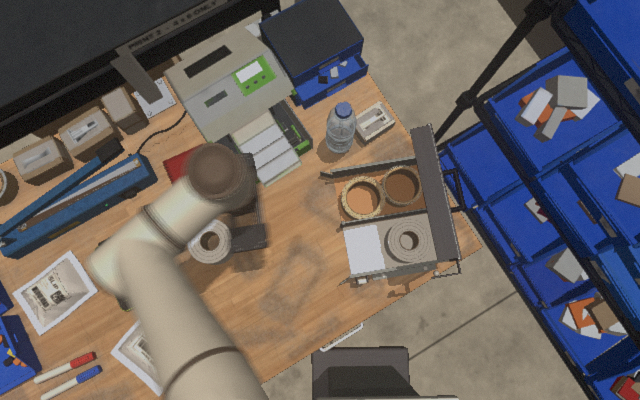

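The tape sits in the brown bay (measured −0.050 in x); stored tape behind it. Roll a remains at (210,240).

Emit:
apply_moves(
  series=[
    [[-0.154, 0.027, 0, 0, 0, 0.307], [-0.154, 0.027, 0, 0, 0, 0.307], [-0.154, 0.027, 0, 0, 0, 0.307], [-0.154, 0.027, 0, 0, 0, 0.307], [-0.154, 0.027, 0, 0, 0, 0.307], [-0.154, 0.027, 0.02, 0, 0, 0.307], [-0.154, 0.027, 0.05, 0, 0, 0.307], [-0.154, 0.027, 0.075, 0, 0, 0.307], [-0.154, 0.027, 0.085, 0, 0, 0.307], [-0.154, 0.027, 0.085, 0, 0, 0.307]],
  ],
  gripper=-0.15,
)

```text
t: 15.22
tcp_pos: [0.5096, 0.4456, 0.0208]
ee_rot: [[-0.159, -0.987, -0.005], [-0.987, 0.159, -0.007], [0.008, 0.004, -1.0]]
contact_force: [0.2, -0.6, 0.0]
finger_gap: 0.578
gripper_force: 0.0
```

```bash
python3 -c "
from h import *
d=snap('scene',8); print(labels(d))
go(-.25,-.039,.026,-17.6)
"
```

```text
[([-0.533, -0.169], np.float64(0.0641))]
box [-0.4575  0.0291] z 0.0233 move [ 0.218  0.002 -0.002] [ 0.002 -0.004 -0.001]
```

Emit:
apply_moves(
  series=[
    [[0.01, 0, 0, 0, 0, 0], [0.022, 0, -0.002, 0, 0, 0], [0.036, 0, -0.002, 0, 0, 0], [0.05, 0, -0.002, 0, 0, 0], [0.065, 0, -0.002, 0, 0, 0], [0.08, 0, -0.002, 0, 0, 0], [0.095, 0, -0.002, 0, 0, 0], [0.11, 0.001, -0.002, 0, 0, 0], [0.125, 0.001, -0.002, 0, 0, 0], [0.14, 0.001, -0.002, 0, 0, 0]],
  ],
)

```text
t: 16.1
tcp_pos: [0.4885, 0.3094, 0.0291]
ee_rot: [[-0.159, -0.987, 0.003], [-0.987, 0.159, 0.003], [-0.003, -0.002, -1.0]]
contact_force: [0.1, 2.0, -0.9]
finger_gap: 0.579
gripper_force: 0.7
```

Emit:
apply_moves(
  series=[
    [[0.014, 0, 0, 0, 0, 0], [0.028, 0, 0, 0, 0, 0], [0.042, 0, 0, 0, 0, 0], [0.056, 0, 0, 0, 0, 0], [0.068, 0, 0, 0, 0, 0], [0.076, 0, 0, 0, 0, 0], [0.076, 0, 0, 0, 0, 0], [0.055, 0, 0, 0, 0, 0], [0.05, 0, 0, 0, 0, 0]],
  ],
)

```text
t: 16.85
tcp_pos: [0.4801, 0.2612, 0.0263]
ee_rot: [[-0.158, -0.987, -0.001], [-0.987, 0.158, -0.002], [0.002, 0.001, -1.0]]
contact_force: [1.2, -0.1, 0.5]
finger_gap: 0.576
gripper_force: 0.0
```

```bash
python3 -c "
from h import *
d=snap('top',9); print(labels(d))
d=snap('scene',9); print(labels(d))
go(-.26,-.058,.026,0)
"
```

```text
[([-0.203, -0.053], np.float64(0.0493)), ([-0.393, -0.05], np.float64(0.0575))]
[([-0.532, -0.167], np.float64(0.0619))]
box [-0.2781 -0.0294] z 0.026 move [0.026 0.022 0.   ] [ 0.002 -0.002 -0.307]
```

Emit:
apply_moves(
  series=[
    [[0.004, 0.008, 0, 0, 0, -0.12], [0.01, 0.016, 0, 0, 0, -0.24], [0.016, 0.024, 0, 0, 0, -0.307], [0.016, 0.024, 0, 0, 0, -0.307]],
  ],
)

```text
t: 17.28
tcp_pos: [0.4512, 0.2464, 0.026]
ee_rot: [[0.147, -0.989, -0.004], [-0.989, -0.147, -0.004], [0.003, 0.005, -1.0]]
contact_force: [0.7, -0.0, 0.2]
finger_gap: 0.576
gripper_force: 0.0
```

Emit:
apply_moves(
  series=[
    [[0.012, 0, 0, 0, 0, 0], [0.026, 0, 0, 0, 0, 0], [0.04, 0, 0, 0, 0, 0], [0.054, 0, 0, 0, 0, 0], [0.068, 0.001, 0, 0, 0, 0], [0.082, 0.001, 0, 0, 0, 0], [0.096, 0.001, 0, 0, 0, 0], [0.108, 0.001, 0, 0, 0, 0], [0.12, 0.001, 0, 0, 0, 0], [0.13, 0.001, 0, 0, 0, 0]],
  ],
)

```text
t: 18.12
tcp_pos: [0.472, 0.1186, 0.0269]
ee_rot: [[0.146, -0.989, -0.0], [-0.989, -0.146, -0.0], [0.0, 0.0, -1.0]]
contact_force: [-0.0, 2.4, 0.7]
finger_gap: 0.579
gripper_force: 1.0
```

```bash
python3 -c "
from h import *
go(-.1,-.058,.026,0)
"
```

```text
box [-0.1385 -0.0578] z 0.0269 move [0.038 0.    0.001] [ 0.    -0.    -0.002]
```

Emit:
apply_moves(
  series=[
    [[0.01, 0, 0, 0, 0, 0], [0.02, 0, 0, 0, 0, 0], [0.028, 0, 0, 0, 0, 0], [0.034, 0, 0, 0, 0, 0], [0.038, 0, 0, 0, 0, 0], [0.038, 0, 0, 0, 0, 0], [0.02, 0, 0, 0, 0, 0], [-0.02, 0, 0, 0, 0, 0], [-0.05, 0, -0.02, 0, 0, 0], [-0.08, 0, -0.05, 0, 0, 0]],
  ],
)

```text
t: 18.95
tcp_pos: [0.4577, 0.1982, 0.0743]
ee_rot: [[0.147, -0.989, -0.007], [-0.989, -0.147, -0.006], [0.005, 0.008, -1.0]]
contact_force: [1.5, -0.1, -0.9]
finger_gap: 0.571
gripper_force: 0.0
```

Emit:
apply_moves(
  series=[
    [[-0.04, 0, -0.04, 0, 0, 0], [-0.08, 0, -0.08, 0, 0, 0], [-0.12, 0, -0.08, 0, 0, 0], [-0.15, 0, -0.08, 0, 0, 0]],
  ],
)

```text
t: 19.28
tcp_pos: [0.44, 0.3385, 0.1581]
ee_rot: [[0.147, -0.989, 0.003], [-0.989, -0.147, 0.003], [-0.002, -0.004, -1.0]]
contact_force: [0.8, 0.3, -0.7]
finger_gap: 0.578
gripper_force: 0.0
```

```bash
python3 -c "
from h import *
d=snap('top',10); np.savez('top10.npz',**d); print(tapefind(d,lo=(-.08,.03),hi=(-.02,.09)),labels(d))
print('a',tapefind(d,R=.05,h=.067,lo=(-.09,-.09),hi=(-.02,-.03)),'b',tapefind(d,R=.048,h=.063,lo=(.02,-.09),hi=(.08,-.03)))
s=snap('scene',10); np.savez('scene10.npz',**s)
a=cv2.resize(d['frame'][110:290,310:470],(400,450),interpolation=cv2.INTER_CUBIC); b=cv2.resize(s['frame'][60:280,310:510],(400,440),interpolation=cv2.INTER_CUBIC)
o=np.zeros((450,800,3),np.uint8); o[:,:400]=a; o[:440,400:]=b; cv2.imwrite('pics/crop10.png',o)
go(-.3,-.06,.11,0)
"
```

```text
(np.int64(107), np.float64(-0.05), np.float64(0.056)) []
a (np.int64(104), np.float64(-0.052), np.float64(-0.056)) b (np.int64(60), np.float64(0.038), np.float64(-0.06))
box [-0.3643 -0.0565] z 0.1565 move [0.064 0.004 0.046] [-0.004  0.003  0.005]
```

View pics/crop10.png

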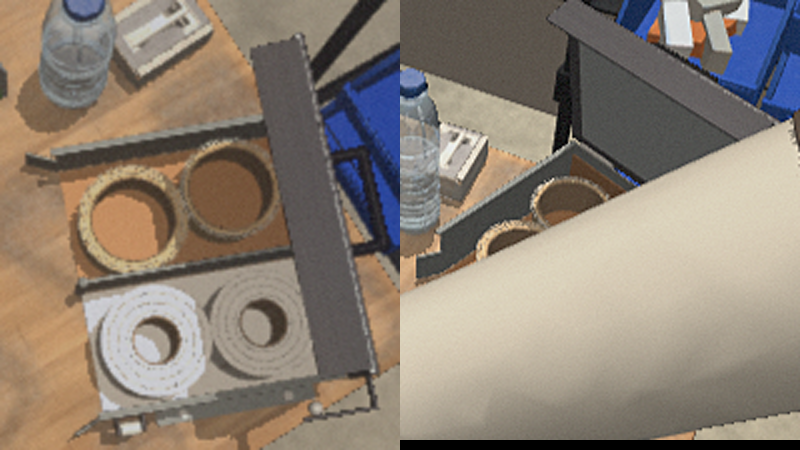

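Both label rolls and both tapes are inside their bays (a ≈ -0.052, tape ≈ -0.050, limits -0.059). The apron band at crop (250..300, 40) shows the cover about upright. Next I check its angle by projecting its corner.

```bash
cat >> h.py <<'E'
def cov(th,L,n,y):
    bx=.108-L*np.cos(th)+n*np.sin(th); z=.078+L*np.sin(th)+n*np.cos(th); return np.r_[b2w(bx,y),z]
E
python3 -c "
from h import *
d=load('top10')
for th in (1.4,1.5,1.57,1.65,1.75): print(th,*[proj(d,cov(th,.22,n,y)).round(0).tolist() for n in(.006,-.036) for y in(.125,-.125)],proj(d,cov(th,.185,.031,.04)).round(0))
for th in (1.57,1.3,1.0): print(th,'P.2',[round(.108-.2*np.cos(th)+.006*np.sin(th),3),round(.078+.2*np.sin(th)+.006*np.cos(th),3)])
go(.16,-.075,.36,0)
"
```

```text
1.4 [[438.0, 123.0]] [[469.0, 261.0]] [[415.0, 128.0]] [[444.0, 266.0]] [[460. 170.]]
1.5 [[451.0, 121.0]] [[482.0, 259.0]] [[427.0, 125.0]] [[457.0, 263.0]] [[470. 169.]]
1.57 [[459.0, 120.0]] [[490.0, 258.0]] [[436.0, 123.0]] [[466.0, 262.0]] [[476. 168.]]
1.65 [[468.0, 118.0]] [[500.0, 256.0]] [[446.0, 121.0]] [[477.0, 260.0]] [[484. 167.]]
1.75 [[480.0, 117.0]] [[512.0, 254.0]] [[458.0, 119.0]] [[490.0, 258.0]] [[492. 166.]]
1.57 P.2 [np.float64(0.114), np.float64(0.278)]
1.3 P.2 [np.float64(0.06), np.float64(0.272)]
1.0 P.2 [np.float64(0.005), np.float64(0.25)]
box [-0.3643 -0.0565] z 0.1565 move [ 0.524  0.02  -0.205] [-0.004  0.003  0.005]
```

Emit:
apply_moves(
  series=[
    [[0.0, 0, -0.04, 0, 0, 0], [0.02, 0, -0.08, 0, 0, 0], [0.04, 0.01, -0.12, 0, 0, 0], [0.06, 0.02, -0.16, 0, 0, 0], [0.09, 0.02, -0.19, 0, 0, 0], [0.13, 0.02, -0.2, 0, 0, 0], [0.17, 0.02, -0.205, 0, 0, 0], [0.21, 0.02, -0.205, 0, 0, 0], [0.25, 0.02, -0.205, 0, 0, 0], [0.29, 0.02, -0.205, 0, 0, 0]],
  ],
  gripper=1,
)

```text
t: 20.22
tcp_pos: [0.4612, 0.0472, 0.3596]
ee_rot: [[0.147, -0.989, -0.001], [-0.989, -0.147, -0.001], [0.001, 0.001, -1.0]]
contact_force: [1.4, 0.5, 0.0]
finger_gap: 0.015
gripper_force: 0.0
```

Emit:
apply_moves(
  series=[
    [[0.04, 0, 0, 0, 0, 0], [0.08, 0, 0, 0, 0, 0], [0.12, 0, 0, 0, 0, 0], [0.16, 0, 0, 0, 0, 0], [0.185, 0, 0, 0, 0, 0], [0.185, 0, 0, 0, 0, 0]],
  ],
)

```text
t: 20.72
tcp_pos: [0.4886, -0.1374, 0.3584]
ee_rot: [[0.141, -0.99, -0.004], [-0.99, -0.141, -0.001], [0.001, 0.004, -1.0]]
contact_force: [-0.1, 0.7, -0.1]
finger_gap: 0.006
gripper_force: 0.0
```

```bash
python3 -c "
from h import *
go(.115,-.075,.288,0)
for th in np.arange(1.6,.0,-.1): print(round(th,2),(.108-.208*np.cos(th)+.006*np.sin(th)+.0095).round(3),(.078+.208*np.sin(th)+.006*np.cos(th)+.008).round(3))
d=snap('top',11)
"
```

```text
box [ 0.1172 -0.0793] z 0.3584 move [-0.002 -0.005  0.07 ] [ 0.004 -0.001 -0.007]
1.6 0.13 0.294
1.5 0.109 0.294
1.4 0.088 0.292
1.3 0.068 0.288
1.2 0.048 0.282
1.1 0.028 0.274
1.0 0.01 0.264
0.9 -0.007 0.253
0.8 -0.023 0.239
0.7 -0.038 0.225
0.6 -0.051 0.208
0.5 -0.062 0.191
0.4 -0.072 0.173
0.3 -0.079 0.153
0.2 -0.085 0.133
0.1 -0.089 0.113
```

View pics/top11.png

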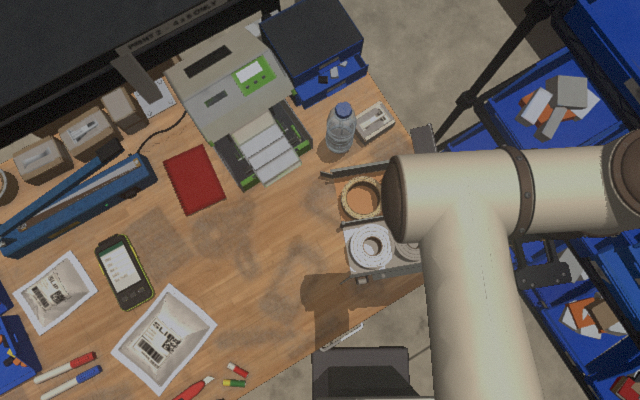

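Emit:
apply_moves(
  series=[
    [[-0.002, 0, 0.035, 0, 0, -0.007], [-0.002, 0, 0.068, 0, 0, -0.007], [-0.002, 0, 0.068, 0, 0, -0.007], [-0.015, 0, 0.068, 0, 0, -0.007], [-0.029, 0, 0.068, 0, 0, -0.007], [-0.049, 0, 0.071, 0, 0, -0.007], [-0.069, 0, 0.077, 0, 0, -0.007], [-0.089, 0, 0.085, 0, 0, -0.007], [-0.107, 0, 0.095, 0, 0, -0.007], [-0.107, 0, 0.095, 0, 0, -0.007]],
  ],
)

```text
t: 21.6
tcp_pos: [0.4726, -0.0252, 0.2648]
ee_rot: [[0.158, -0.987, -0.002], [-0.987, -0.158, -0.0], [-0.0, 0.002, -1.0]]
contact_force: [-0.1, -0.4, 0.3]
finger_gap: 0.007
gripper_force: 0.0
```

```bash
python3 -c "
from h import *
go(.01,-.079,.264,0)
from cell import get_obs; print(get_obs()['contact_force'])
d=snap('top',12);s=snap('scene',12)
cv2.imwrite('pics/c12.png',np.hstack([cv2.resize(d['frame'][60:340,300:580],(400,400)),cv2.resize(s['frame'][40:320,270:550],(400,400))]))
"
```

```text
box [ 0.0038 -0.0786] z 0.2648 move [0.006 0.    0.001] [0.002 0.    0.01 ]
[-0.10846389 -0.4059395   0.30275431]
```

View pics/c12.png

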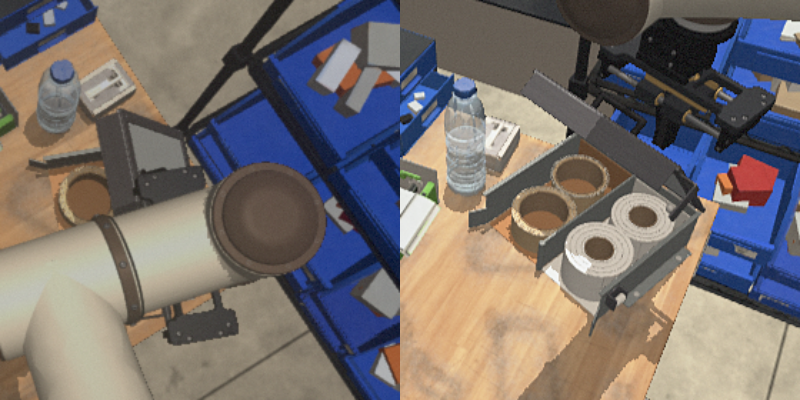

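The pulled cover now leans about 1 rad (top crop (140,160)); all four rolls are visible and upright in the scene crop. I continue along the arc.

Emit:
apply_moves(
  series=[
    [[-0.011, 0, 0.012, 0, 0, 0], [-0.028, 0, 0.026, 0, 0, 0], [-0.044, 0, 0.04, 0, 0, 0], [-0.058, 0, 0.057, 0, 0, 0], [-0.07, 0, 0.074, 0, 0, 0], [-0.081, 0, 0.092, 0, 0, 0], [-0.089, 0, 0.112, 0, 0, 0], [-0.096, 0, 0.13, 0, 0, 0], [-0.099, 0, 0.138, 0, 0, 0], [-0.099, 0, 0.138, 0, 0, 0]],
  ],
)

```text
t: 22.53
tcp_pos: [0.4582, 0.0701, 0.1261]
ee_rot: [[0.154, -0.988, -0.002], [-0.988, -0.154, -0.001], [0.001, 0.003, -1.0]]
contact_force: [-0.1, -0.2, -0.1]
finger_gap: 0.004
gripper_force: 0.0
```

```bash
python3 -c "
from h import *
go(-.099,-.079,.092,0)
"
```

```text
box [-0.0925 -0.0787] z 0.1261 move [-0.007  0.     0.034] [ 0.003 -0.001  0.006]
```

Emit:
apply_moves(
  series=[
    [[-0.003, 0, 0.009, 0, 0, 0], [-0.005, 0, 0.017, 0, 0, 0], [-0.006, 0, 0.024, 0, 0, 0], [-0.007, 0, 0.03, 0, 0, 0], [-0.007, 0, 0.035, 0, 0, 0], [-0.007, 0, 0.039, 0, 0, 0]],
  ],
)

```text
t: 23.03
tcp_pos: [0.4579, 0.0774, 0.091]
ee_rot: [[0.156, -0.988, -0.0], [-0.988, -0.156, -0.001], [0.001, 0.0, -1.0]]
contact_force: [-18.7, 2.6, 54.2]
finger_gap: 0.005
gripper_force: 27.3
```

Emit:
apply_moves(
  series=[
    [[0, 0, 0.002, 0, 0, 0], [0, 0, 0.004, 0, 0, 0], [0, 0, 0.004, 0, 0, 0], [0, 0, 0.004, 0, 0, 0]],
  ],
)

```text
t: 23.37
tcp_pos: [0.4579, 0.0774, 0.0909]
ee_rot: [[0.157, -0.988, 0.002], [-0.988, -0.157, -0.001], [0.001, -0.002, -1.0]]
contact_force: [-19.9, 0.7, 55.2]
finger_gap: 0.006
gripper_force: 27.5
```

Forces and the tip height (0.083 m) show that the cover is shut. Next I back off and turn to grasp the handle.

Emit:
apply_moves(
  series=[
    [[0, 0, -0.02, 0, 0, 0], [0, 0, -0.06, 0, 0, -0.12], [0.01, -0.03, -0.08, 0, 0, -0.24], [0.02, -0.06, -0.08, 0, 0, -0.36], [0.022, -0.079, -0.08, 0, 0, -0.5], [0.022, -0.079, -0.08, 0, 0, -0.62], [0.022, -0.079, -0.08, 0, 0, -0.75], [0.022, -0.079, -0.08, 0, 0, -0.87], [0.022, -0.079, -0.08, 0, 0, -1.0], [0.022, -0.079, -0.08, 0, 0, -1.12]],
  ],
  gripper=0.08,
)

```text
t: 24.2
tcp_pos: [0.5387, 0.0676, 0.1633]
ee_rot: [[0.955, -0.296, -0.001], [-0.296, -0.955, 0.0], [-0.001, 0.0, -1.0]]
contact_force: [-0.9, -0.6, -0.4]
finger_gap: 0.457
gripper_force: 0.0
```

```bash
python3 -c "
from h import *
go(-.077,0,.099,90)
d=snap('scene',13)
# handle dark pixels near prediction; predicted bar ends and front edge for shut
for th in (0,.1,.2): print(th,proj(d,cov(th,.185,.036,.04)).round(),proj(d,cov(th,.185,.036,-.04)).round())
"
```

```text
box [-0.0781  0.0005] z 0.1633 move [0.    0.001 0.064] [-0.     0.001 -0.449]
0 [[368. 177.]] [[396. 200.]]
0.1 [[370. 170.]] [[399. 193.]]
0.2 [[373. 162.]] [[403. 185.]]
```

Emit:
apply_moves(
  series=[
    [[0, 0.001, 0, 0, 0, -0.12], [0, 0.001, 0, 0, 0, -0.24], [0, 0.001, 0, 0, 0, -0.36], [0, 0.001, 0.01, 0, 0, -0.449], [0, 0.001, 0.03, 0, 0, -0.449], [0, 0.001, 0.05, 0, 0, -0.449], [0, 0.001, 0.064, 0, 0, -0.449], [0, 0.001, 0.064, 0, 0, -0.449]],
  ],
)

```text
t: 24.92
tcp_pos: [0.5361, 0.0659, 0.0965]
ee_rot: [[0.99, 0.139, -0.007], [0.139, -0.99, -0.002], [-0.007, 0.001, -1.0]]
contact_force: [-0.7, -0.6, -0.1]
finger_gap: 0.456
gripper_force: 0.0
```

Emit:
apply_moves(
  series=[
    [[0, 0, 0, 0, 0, 0], [0, 0, 0, 0, 0, 0], [0, 0, 0, 0, 0, 0], [0, 0, 0, 0, 0, 0], [0, 0, 0, 0, 0, 0]],
  ],
  gripper=1,
  grip_force=6,
)

```text
t: 25.33
tcp_pos: [0.5389, 0.0669, 0.1007]
ee_rot: [[0.99, 0.142, 0.002], [0.142, -0.99, 0.001], [0.002, -0.0, -1.0]]
contact_force: [0.9, -0.1, 1.0]
finger_gap: 0.167
gripper_force: 0.0
```

Emit:
apply_moves(
  series=[
    [[0, 0, 0, 0, 0, 0], [0, 0, 0, 0, 0, 0], [0, 0, 0, 0, 0, 0], [0, 0, 0, 0, 0, 0]],
  ],
)

```text
t: 25.67
tcp_pos: [0.5389, 0.0666, 0.1004]
ee_rot: [[0.99, 0.142, 0.001], [0.142, -0.99, -0.0], [0.001, 0.0, -1.0]]
contact_force: [-0.5, -0.6, 4.1]
finger_gap: 0.111
gripper_force: 6.0
```

Emit:
apply_moves(
  series=[
    [[0, 0, -0.001, 0, 0, 0], [0, 0, -0.002, 0, 0, 0], [0, 0, -0.002, 0, 0, 0], [0, 0, -0.002, 0, 0, 0]],
  ],
)

```text
t: 26.0
tcp_pos: [0.5388, 0.0664, 0.1016]
ee_rot: [[0.99, 0.142, 0.0], [0.142, -0.99, -0.0], [0.0, 0.0, -1.0]]
contact_force: [3.7, -3.7, -2.1]
finger_gap: 0.113
gripper_force: 6.0
```

Emit:
apply_moves(
  series=[
    [[0, 0, -0.001, 0, 0, 0], [0, 0, -0.001, 0, 0, 0], [0, 0, -0.001, 0, 0, 0]],
  ],
)

```text
t: 26.25
tcp_pos: [0.5388, 0.0662, 0.1027]
ee_rot: [[0.99, 0.142, 0.0], [0.142, -0.99, -0.001], [0.0, 0.001, -1.0]]
contact_force: [4.6, -4.1, -2.7]
finger_gap: 0.107
gripper_force: 6.0
```

Emit:
apply_moves(
  series=[
    [[0, 0, -0.001, 0, 0, 0], [0, 0, -0.001, 0, 0, 0], [0, 0, -0.001, 0, 0, 0]],
  ],
)

```text
t: 26.5
tcp_pos: [0.5389, 0.0661, 0.1037]
ee_rot: [[0.99, 0.142, 0.0], [0.142, -0.99, -0.001], [0.0, 0.001, -1.0]]
contact_force: [4.2, -5.0, -2.6]
finger_gap: 0.112
gripper_force: 6.0
```

Emit:
apply_moves(
  series=[
    [[0, 0, -0.001, 0, 0, 0], [0, 0, -0.001, 0, 0, 0], [0, 0, -0.001, 0, 0, 0]],
  ],
)

```text
t: 26.75
tcp_pos: [0.5388, 0.066, 0.1045]
ee_rot: [[0.99, 0.142, 0.0], [0.142, -0.99, -0.001], [-0.0, 0.001, -1.0]]
contact_force: [5.0, -5.1, -3.6]
finger_gap: 0.109
gripper_force: 6.0
```

Emit:
apply_moves(
  series=[
    [[0, 0, -0.0005, 0, 0, 0], [0, 0, -0.0005, 0, 0, 0], [0, 0, -0.0005, 0, 0, 0]],
  ],
)

```text
t: 27.0
tcp_pos: [0.5387, 0.0659, 0.1046]
ee_rot: [[0.99, 0.142, -0.0], [0.142, -0.99, -0.001], [-0.0, 0.001, -1.0]]
contact_force: [5.2, -5.0, -6.2]
finger_gap: 0.113
gripper_force: 6.0
```

```bash
python3 -c "
from h import *
from cell import get_obs
o=get_obs(); print(o['contact_force'],o['wrist_torque'])
d=snap('top',14); s=snap('scene',14)
g=cv2.cvtColor(s['frame'],cv2.COLOR_BGR2GRAY)
# front strip edge (L=.22,n=.006) at several y: predicted rows for th 0 and .02, and gray profile
for y in (.11,.09,-.11):
  for th in (0,.02): print(y,th,proj(s,cov(th,.22,.006,y)).round(1))
"
```

```text
[ 5.15710182 -4.97162317 -6.20849739] [-1.6658866  -1.47030351  0.07201392]
0.11 0 [[332.9 175.5]]
0.11 0.02 [[333.  174.1]]
0.09 0 [[339.1 180.8]]
0.09 0.02 [[339.2 179.4]]
-0.11 0 [[408.3 240.4]]
-0.11 0.02 [[408.7 239. ]]
```

The force climbed to 6 N while the tool stopped rising, so the end of the play is reached and the catch holds. I hold briefly, then ease and release.

Emit:
apply_moves(
  series=[
    [[0, 0, 0, 0, 0, 0], [0, 0, 0, 0, 0, 0], [0, 0, 0, 0, 0, 0], [0, 0, 0.001, 0, 0, 0], [0, 0, 0.002, 0, 0, 0], [0, 0, 0.003, 0, 0, 0]],
  ],
)

```text
t: 27.6
tcp_pos: [0.5388, 0.0663, 0.1024]
ee_rot: [[0.99, 0.142, 0.0], [0.142, -0.99, -0.001], [0.0, 0.001, -1.0]]
contact_force: [2.2, -3.5, -1.0]
finger_gap: 0.111
gripper_force: 6.0
```

Emit:
apply_moves(
  series=[
    [[0, 0, 0, 0, 0, 0], [0, 0, 0, 0, 0, 0], [0, 0, 0, 0, 0, 0], [0, 0, 0, 0, 0, 0], [0, 0, 0, 0, 0, 0], [0, 0, 0, 0, 0, 0]],
  ],
  gripper=0.1,
)

```text
t: 28.1
tcp_pos: [0.5384, 0.0669, 0.1024]
ee_rot: [[0.99, 0.142, -0.0], [0.142, -0.99, 0.0], [-0.0, -0.0, -1.0]]
contact_force: [-0.2, 0.3, 0.3]
finger_gap: 0.423
gripper_force: 0.0
```

Emit:
apply_moves(
  series=[
    [[0, 0, -0.02, 0, 0, 0], [0, 0, -0.05, 0, 0, 0], [0, 0, -0.09, 0, 0, 0], [0, 0, -0.13, 0, 0, 0], [0, 0.04, -0.15, 0, 0, 0], [0, 0.08, -0.15, 0, 0, 0], [0, 0.12, -0.15, 0, 0, 0], [0, 0.16, -0.15, 0, 0, 0], [0, 0.2, -0.15, 0, 0, 0], [0, 0.24, -0.15, 0, 0, 0]],
  ],
)

```text
t: 28.93
tcp_pos: [0.5724, -0.1726, 0.2525]
ee_rot: [[0.99, 0.142, 0.0], [0.142, -0.99, 0.0], [0.0, -0.0, -1.0]]
contact_force: [1.5, 0.5, -0.4]
finger_gap: 0.452
gripper_force: 0.0
```

```bash
python3 -c "
from h import *
s=snap('scene',15); g=cv2.GaussianBlur(cv2.cvtColor(s['frame'],cv2.COLOR_BGR2GRAY),(3,3),0).astype(int)
for y in (.1,.06,-.06,-.1):
  a=proj(s,cov(0,.22,.006,y))[0]; b=proj(s,cov(.15,.22,.006,y))[0]; c=int(round(a[0])); r=int(a[1])
  print(y,a.round(1),b.round(1),'rows',r-24,'..',g[r-24:r+10:2,c].tolist())
"
```

```text
0.1 [336.  178.1] [337.5 167. ] rows 154 .. [117, 113, 111, 124, 134, 181, 131, 110, 108, 105, 109, 111, 102, 76, 56, 52, 54]
0.06 [348.6 189. ] [350.5 177.9] rows 164 .. [112, 225, 232, 230, 230, 230, 231, 231, 234, 182, 112, 113, 111, 91, 65, 53, 54]
-0.06 [389.6 224.3] [392.7 213.5] rows 200 .. [42, 41, 27, 23, 30, 39, 93, 159, 126, 76, 76, 77, 74, 62, 53, 51, 52]
-0.1 [404.5 237.1] [408.1 226.4] rows 213 .. [159, 158, 159, 158, 158, 158, 159, 161, 114, 73, 75, 78, 71, 60, 51, 51, 53]
```

The front edge lies within 2 px of its shut position and the arm is clear, so I hand in.

```bash
python3 -c "
from cell import workorder; print(workorder.hand_in())"
```

```text
the job is handed in; nothing more can be done
None
```

The job is handed in at about 29 s: both label rolls are in the white bay and both tapes in the brown bay by camera measurement, the cover is pressed shut, and its catch held a 6 N tug; the hand-in returned no verdict.

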